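# Hold the chuck open for a part change

## Task

Open the power chuck for a part change. First raise the clear chip guard by its yellow bar to half open, about 45 degrees, and let go so that it stays there; then flip the red safety catch right over, away from the lever; only then pull the black-gripped lever on the same unit towards you all the way to its stop. Finish while still holding the lever there with the gripper, with the guard still half open and the other things on the bench left where they are.

Things in the scene. Friction and masses are not known exactly. Their poses are not given: they have to be found in the camera images.
- chuck_unit: Chuck unit: blue-grey machine base fixed to the bench, 240 x 210 mm in plan, 110 mm high at its back, with a steel chuck on top under a clear box-shaped chip guard with dark edges. Stands left or right of the lever unit, turned a little. Origin on the bench surface; its x axis points away from the guard's bar towards the guard's hinge, y to the left, z up.
- guard (a joint): Opening angle of the chip guard in rad: 0 shut, 0.785 is the wanted half open (45 degrees), 1.4 the stop. It may start slightly ajar. The hinge is stiff: the guard stays at whatever angle it is left; raising it takes about 5 N at the bar. The guard is a clear box 190 mm deep, 180 mm wide, 70 mm skirts.
- guard_bar (a point): Centre of the guard's yellow grip bar: round, 12 mm thick, 120 mm long along the chuck unit's y axis, 52 mm clear in front of the guard's front panel (carried by an arm at each end), free all round, 130 mm above the bench when shut. It moves on a circle of radius 245 mm about guard_hinge: in the chuck unit's x-z plane the bar lies 245 mm to -x and 15 mm to +z of the hinge when shut, and rises and swings back to +x as the guard opens.
- guard_hinge (a point): Middle of the guard's hinge axis, which runs along the chuck unit's y axis at the back, 115 mm above the bench.
- valve_unit: Lever unit: grey block 160 x 140 x 70 mm on a dark 190 x 170 mm plate, fixed to the bench, with the black-gripped lever and the red catch on top. Stands left or right of the chuck unit, turned a little. Origin on the bench surface under the lever's pivot; its x axis points away from the robot side, y to the left, z up. The lever is pulled to -x, the catch sits at the -y side and is flipped to -y.
- catch (a joint): Angle of the red safety catch in rad: about 0 (0 to 0.15 at the start) its bar lies across in front of a lug on the lever and blocks it; it must be flipped well over, more than 0.8; stop at 1.3. It stays where it is left; moving it takes about 1 N at its knob.
- catch_knob (a point): Centre of the catch's red knob: a cylinder 20 mm across and 24 mm long along the unit's x axis, on a 10 mm stalk 55 mm straight above catch_pivot when the catch is on, 175 mm above the bench. Flipping carries it over to the unit's -y on a circle about catch_pivot. It lies 88 mm nearer the robot side (-x) than the lever grip (at rest) and 115 mm to the -y of its middle.
- catch_pivot (a point): Point on the catch's hinge axis, which runs along the lever unit's x axis; 120 mm above the bench.
- release_lever (a joint): Angle of the lever in rad: 0 at rest, leaning away from the robot; grows as it is pulled to the unit's -x; stop at 0.75. A spring draws it back when let go (about 2.5 N at the grip at rest, 8.5 N at the stop). With the catch on it moves freely only about 0.07 and is then blocked (it gives a little if forced, which must not be done).
- lever_grip (a point): Middle of the lever's black grip: a round bar 20 mm thick and 78 mm long, lying along the lever unit's y axis and sticking out to +y from the top of the lever's 12 mm steel rod (its middle is 45 mm from the rod's axis), free all round. It is taken best across its thickness. At rest it lies 60 mm to +x, 45 mm to +y and 143 mm above lever_pivot (228 mm above the bench); at the stop 53 mm to -x and 146 mm above it: nearly level all the way, on a circle of radius 155 mm.
- lever_pivot (a point): Middle of the lever's hinge axis, which runs along the lever unit's y axis, 85 mm above the bench.
- blank: Bystander: aluminium slug 40 mm across, 50 mm high, standing between the units nearer the robot. Origin under its centre.
- spanner: Bystander: steel spanner lying flat on the bench on the left, near the robot.
- driver: Bystander: screwdriver with an orange handle lying on the bench on the right, near the robot.
- green_bin: Bystander: green open bin of bar ends, 200 x 130 x 70 mm, at the left.
- carton: Bystander: open cardboard box of bar ends, 160 x 120 x 80 mm, at the right.
- oil_jar: Bystander: white jar with a yellow cap, 70 mm across, 110 mm high, at the right near the robot.

How it is judged:
On the way, in this order (a step that is already met when the one before it is completed fails the run):
1. the guard is raised to half open (37 to 53 degrees) and let go (value of joint guard between 0.645 and 0.925 rad and contact force between anything else and guard below 0.3 N), for 0.3 s.
2. the catch is flipped over with the lever still at rest (value of joint catch above 0.8 rad and value of joint release_lever below 0.15 rad and value of joint guard between 0.645 and 0.925 rad), for 0.2 s.
3. the lever is pulled to its stop (value of joint catch above 0.8 rad and value of joint release_lever above 0.66 rad and value of joint guard between 0.645 and 0.925 rad), for 0.3 s.
At the end, for the whole second after the job is handed in: Guard standing at 37 to 53 degrees (0.645 to 0.925 rad), catch flipped over (more than 0.8 rad), lever within 0.09 rad of its stop (more than 0.66 of 0.75) and held there by the gripper (fingers touching the lever with more than 1.5 N), bystanders within 40 mm of where they stood (all of step 3 and contact force between the fingers and release_lever above 1.5 N and distance of each of blank, spanner, driver, green_bin, carton, oil_jar from where it was at the start of the episode below 0.04 m); the arm keeps its last pose, push and grip.
It fails at once if the lever is forced past the catch while the catch is on (value of joint release_lever above 0.2 rad and value of joint catch below 0.4 rad).
It fails at once if a bystander is shifted by more than 40 mm (distance of any of blank, spanner, driver, green_bin, carton, oil_jar from where it was at the start of the episode above 0.04 m).
It also fails if it takes over 58 s, if anything falls off the work surface, if the arm or the gripper's body presses on something with over 40 N, if the wrist force passes 120 N, or if a joint passes its speed limit or range.

## Robot

A 6-joint arm with a two-finger parallel gripper is mounted at the origin on the work surface. World frame = base frame: x ahead of the robot, y to its left, z up, the work surface at z = 0. Lengths are in m, angles in rad, forces in N, time in s.
With the tool pointing down it reaches from about 0.325 to 0.775 m from the base axis. Payload 9.3 kg.
Tool frame: the origin (TCP) lies midway between the tips of the shut fingers; the grasp point (between the pads) lies 19 mm behind it; x points along the fingers, z is the direction in which the jaws open and shut, and the axes are right-handed (so a half turn about x gives the same grasp; the last joint's range is limited). The gripper opens to 85 mm and grips with 20 to 120 N. Pads are 22 mm wide; open, the fingers measure 114 mm over their backs; the gripper's body (76 mm by 85 mm) begins 54 mm behind the grasp point. The pads swing forward as they close: fully open they stand 13 mm farther back than shut.
Start: joints at [-1.472, 0.259, 0.021, 1.334, 0, 1.418], TCP at [0.137, -0.533, 0.231] pointing down, gripper open.
Joint ranges: [-3.04, 3.04], [-0.91, 1.82], [-1.04, 1.36], [-1.92, 1.95], [-1.52, 1.45], [-3.14, 3.14]. Speed limits (rad/s): [2.22, 2.22, 2.79, 3.14, 3.14, 3.14].

## Interface

Orientations are given as [roll, pitch, yaw] about the fixed x, y, z axes, in that order (R = Rz(yaw) Ry(pitch) Rx(roll)).
In Python, from plant import sensors, eyes, ctrl, spotter gives the robot as it stands. The module is installed in compiled form; this text tells all that it offers.
- The arm moves only by the tool apply_moves, never from a script. Its arguments are lists of equal length, an entry for each row: "dp": the shift along the tool's x, y, z in m, a list of three; "rot": the turn, a rotation vector about the tool's x, y, z in degrees, a list of three; "claw": the finger opening in m, from 0 to 0.0854. A call has 1 to 10 rows; each row is the pose to reach, as a shift and turn from the pose commanded when the call began, along the tool's axes at that moment; what a row does not reach only later rows make up. A row lasts 1/12 s, in which the tool goes at most 41.7 mm and 7.16 degrees, less where a joint would pass 70% of its speed; a pose out of reach is approached as far as the arm can. A call with a gripper value outside its range is refused whole. The fingers move at their own pace and stop on an object; the grip force is fixed at half the most. Time passes only in rows, so rows that repeat a pose let the fingers close. It gives the time, the measured TCP pose, the force and the opening at its end, in the units of the state.
- sensors.get_obs(): the state, without advancing time (a new reading comes with each control period).
- eyes.snapshot(name): name is "scene" or "top" or "wrist"; returns a dict with "img" (480x640x3 uint8, blue, green, red), "fx", "fy", "cx", "cy" (pixels), "distortion" ([k1, k2, p1, p2, k3] as OpenCV has them; the pictures are not rectified), "origin" and "attitude" of the camera in the world. Camera axes: x right, y up, looking along -z (the intrinsics and any distortion apply to the point x, -y, -z); pixel columns grow to the right and rows downward; lengths in m; the calibration is good to about 2 mm. A picture is of the moment at which its call begins. There is no depth.
- ctrl.finish_job(): hands the job in, once; it reports no verdict.
Trained networks look in the newest picture that a camera, given by its name, has taken for a name from the list of things; names that differ only in an ending like _2 or _b are one class to them, and where a whole thing is asked for, a point or a joint stands for the part that bears it (a point fixed in the world has none). Each returns a list of dicts, best first, with "confidence" (0 to 1); they miss things now and then, are a little off and sometimes report something else, mostly with a low value. They report only what shows in the picture. A call takes as long as a camera call.
- spotter.look_for(camera, label): "pixel" ([column, row] in pixels, amid what is visible of it).
- spotter.trace(camera, label): "region" (480x640 bool, what is visible of it) and "pixel" ([column, row] in pixels, amid what is visible of it).
The state is a dict: "t": time; "qpos": joint angles; "joint_vel": joint speeds; "joint_efforts": joint torques, N m; "tool_pos": TCP position; "tool_rot": TCP orientation; "contact_force": force on the tool from outside, world axes, zero at the start; "ft_torque": the same for the moment, N m; "width": opening from 0.0 (shut) to 1.0 (fully open).
Only numpy, scipy, OpenCV 4.12 (cv2) and the standard library are available. Lean on these libraries where they do the work, as an engineer would, in place of code of your own. Each camera call takes 0.05 s, during which the arm holds its last target.

## Working session

There is one attempt and no reset: what is moved stays moved. The work goes in short steps, Python scripts to look and compute and a tool call to move; the robot and the scene stay as the last step left them, time stands still between calls to the robot, and variables do not carry over. Pictures are saved under pics/ and viewed, and the job is handed in when it is done.

Besides the shell and the picture viewer there is one more tool, called after "Call:" as a command line: name --argument value ..., lists and objects as JSON in quotes. apply_moves: Moves the arm, as the interface text tells. Its arguments: {"type":"object","properties":{"dp":{"type":"array","items":{"type":"array","items":{"type":"number"}}},"rot":{"type":"array","items":{"type":"array","items":{"type":"number"}}},"claw":{"type":"array","items":{"type":"number"}}},"required":["dp","rot","claw"]}

```bash
mkdir -p pics; python3 - <<'E'
from plant import sensors, eyes, ctrl, spotter
import cv2
o=sensors.get_obs(); print({k:(v if not hasattr(v,'round') else v) for k,v in o.items()})
for n in ["scene","top"]:
    s=eyes.snapshot(n); cv2.imwrite(f"pics/{n}0.png",s["img"]); print(n,{k:v for k,v in s.items() if k!="img"})
    for l in ["guard_bar","guard_hinge","catch_knob","lever_grip","lever_pivot","chuck_unit","valve_unit"]:
        try:
            r=spotter.look_for(n,l); print(l,[(x["pixel"],round(x["confidence"],2)) for x in r[:2]])
        except Exception as e: print(l,e)
E
```

```text
{'t': 0.0, 'qpos': array([-1.47157663e+00,  2.59215572e-01,  2.07081163e-02,  1.33370872e+00,
        7.51731190e-06,  1.41820324e+00]), 'joint_vel': array([-0.00080936, -0.00077863,  0.0007017 , -0.00088443,  0.00112646,
        0.0004122 ]), 'joint_efforts': array([ 4.24668394e-05, -5.55636227e+01,  3.44529998e+01,  1.34527939e-02,
       -2.51156334e-04, -2.32112569e-06]), 'tool_pos': array([ 0.13700867, -0.53234624,  0.23063236]), 'tool_rot': array([2.98370518, 1.56937646, 1.66472164]), 'contact_force': array([ 0.31654352,  0.56467859, -0.57360736]), 'ft_torque': array([0.06873547, 0.01112816, 0.00140461]), 'width': 0.9967151183256604}
scene {'fx': 500.58468063164815, 'fy': 500.58468063164815, 'cx': 311.67785077005027, 'cy': 234.2502644987899, 'distortion': array([0.01577591, 0.        , 0.        , 0.        , 0.        ]), 'origin': array([1.49350156, 0.08888292, 1.29423629]), 'attitude': array([0.695766  , 0.00713508, 1.63525593])}
guard_bar [([383.0, 256.6], 0.92)]
guard_hinge [([381.3, 272.7], 0.61)]
catch_knob [([221.8, 226.1], 0.44)]
lever_grip [([245.5, 228.4], 0.73), ([220.1, 222.3], 0.73)]
lever_pivot [([241.6, 252.2], 0.77)]
chuck_unit [([382.1, 273.9], 0.89), ([384.7, 258.2], 0.63)]
valve_unit [([238.5, 253.0], 0.95)]
top {'fx': 522.5015735811978, 'fy': 522.5015735811978, 'cx': 327.1000866493727, 'cy': 232.2004320419312, 'distortion': array([-0.05094257,  0.        ,  0.        ,  0.        ,  0.        ]), 'origin': array([ 0.43624654, -0.01800477,  1.52358764]), 'attitude': array([ 0.05819094,  0.01954828, -1.54260585])}
guard_bar [([247.8, 201.5], 0.95), ([401.3, 216.3], 0.24)]
guard_hinge [([249.9, 204.4], 0.78)]
catch_knob [([425.4, 240.3], 0.7)]
lever_grip [([403.3, 216.1], 0.59)]
lever_pivot [([402.4, 232.5], 0.63), ([140.8, 237.7], 0.58)]
chuck_unit [([248.8, 203.5], 0.58)]
valve_unit [([405.1, 232.0], 0.88), ([248.1, 200.6], 0.64)]
```

View pics/top0.png

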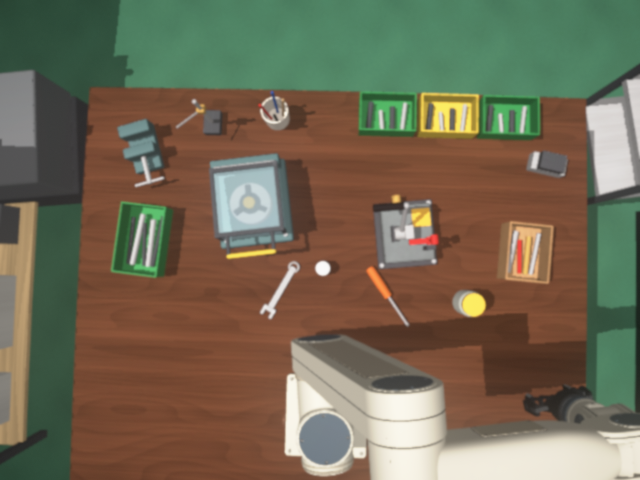

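View pics/scene0.png

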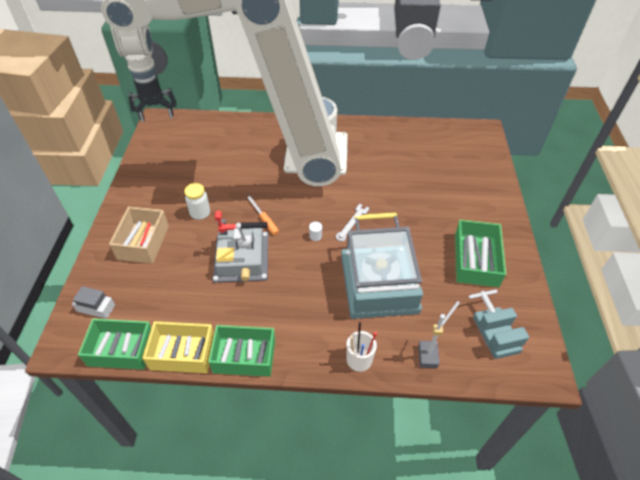

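```bash
cat > h.py <<'E'
import numpy as np, cv2
from scipy.spatial.transform import Rotation as R
def K(s): return np.array([[s["fx"],0,s["cx"]],[0,s["fy"],s["cy"]],[0,0,1.]])
def ray(s,p):
    u=cv2.undistortPoints(np.array([[p]],float),K(s),np.array(s["distortion"]))[0,0]
    d=R.from_euler("xyz",s["attitude"]).as_matrix()@np.array([u[0],-u[1],-1]); return np.array(s["origin"]),d
def onz(s,p,z):
    o,d=ray(s,p); return o+d*(z-o[2])/d[2]
def proj(s,P):
    P=np.atleast_2d(P); c=(P-np.array(s["origin"]))@R.from_euler("xyz",s["attitude"]).as_matrix()
    c=c*[1,-1,-1]
    return cv2.projectPoints(c.reshape(-1,1,3),np.zeros(3),np.zeros(3),K(s),np.array(s["distortion"]))[0][:,0]
def tri(s1,p1,s2,p2):
    A=[];b=[]
    M=np.zeros((3,3));v=np.zeros(3)
    for s,p in((s1,p1),(s2,p2)):
        o,d=ray(s,p); d=d/np.linalg.norm(d); Q=np.eye(3)-np.outer(d,d); M+=Q; v+=Q@o
    return np.linalg.solve(M,v)
E
python3 - <<'E'
import cv2,pickle
from plant import eyes,spotter
from h import *
S={}
for n in ["scene","top"]:
    S[n]=eyes.snapshot(n)
    for l in ["guard_bar","catch_knob","lever_grip"]:
        for x in spotter.trace(n,l)[:2]:
            m=x["region"].astype(np.uint8); pts=np.argwhere(m)[:,::-1]
            print(n,l,x["pixel"],round(x["confidence"],2),m.sum(),pts.min(0),pts.max(0))
            S[n+l]=S.get(n+l,[])+[m]
pickle.dump(S,open("S.pkl","wb"))
t=S["top"]["img"]; a=cv2.resize(t[140:280,200:300],None,fx=4,fy=4,interpolation=cv2.INTER_CUBIC)
b=cv2.resize(t[185:285,360:460],None,fx=4,fy=4,interpolation=cv2.INTER_CUBIC)
b=cv2.copyMakeBorder(b,0,160,0,0,0); cv2.imwrite("pics/topc.png",np.hstack([a,b]))
t=S["scene"]["img"]
a=cv2.resize(t[200:290,200:290],None,fx=4.4,fy=4.4,interpolation=cv2.INTER_CUBIC)
b=cv2.resize(t[200:320,335:430],None,fx=4.2,fy=4.2,interpolation=cv2.INTER_CUBIC)
b=b[:504,:399];a=cv2.copyMakeBorder(a,0,504-396,0,0,0)
cv2.imwrite("pics/scc.png",np.hstack([a,b]))
E
```

```text
scene guard_bar [383.8, 255.2] 0.96 4445 [346 213] [420 293]
scene catch_knob [222.6, 223.3] 0.54 185 [215 212] [235 231]
scene lever_grip [246.5, 226.1] 0.93 469 [233 221] [267 246]
scene lever_grip [239.1, 250.0] 0.51 3178 [212 211] [267 282]
top guard_bar [250.7, 202.5] 0.7 5495 [209 161] [286 259]
top catch_knob [424.7, 239.5] 0.53 197 [408 235] [437 244]
top lever_grip [405.8, 213.9] 0.71 610 [373 202] [412 239]
```

View pics/topc.png

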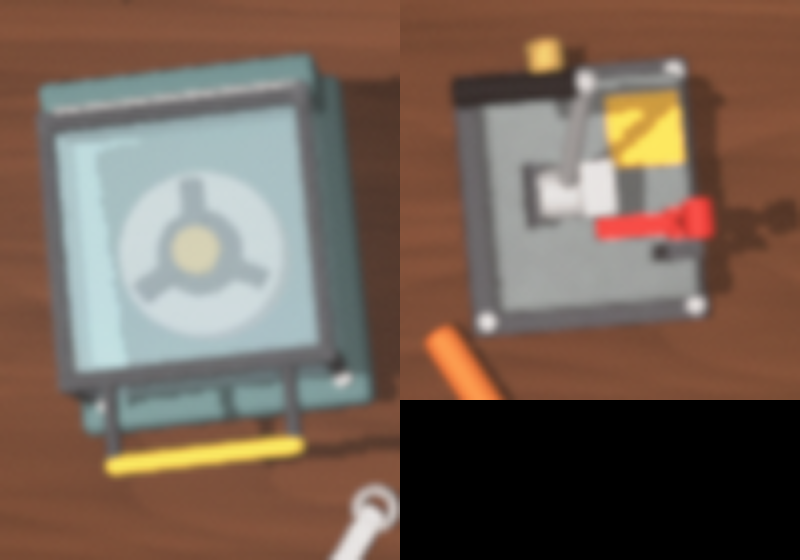

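View pics/scc.png

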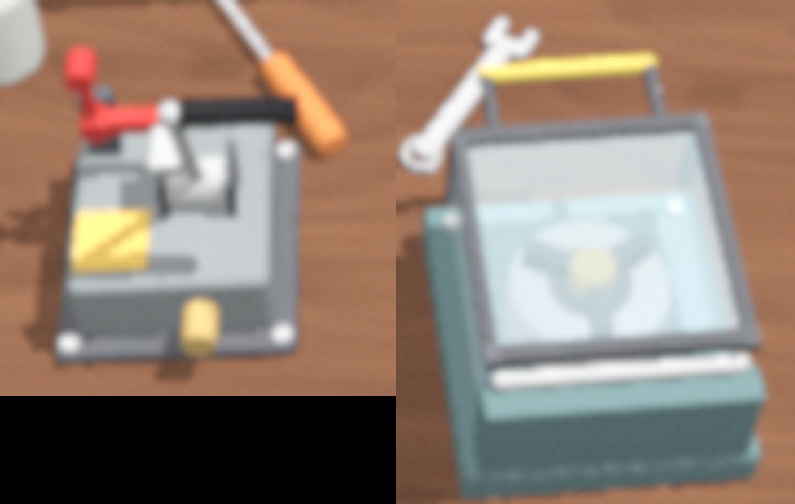

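```bash
python3 - <<'E'
import pickle
from h import *
from scipy.optimize import least_squares
S=pickle.load(open("S.pkl","rb")); T,C=S["top"],S["scene"]
def rz(a): return R.from_euler("z",a).as_matrix()
Lc=np.array([[.06,.006,.228],[.06,.084,.228],[-.028,-.07,.175]])
tp=np.array([[404.5,206.8],[373,207.8],[435,239.3]]); sp=np.array([[241.4,225.5],[267.3,225],[218.2,215.2]])
def f(p):
    P=Lc@rz(p[2]).T+[p[0],p[1],0]
    return np.r_[(proj(T,P)-tp).ravel(),(proj(C,P)-sp).ravel()]
r=least_squares(f,[.5,-.15,0]); print("valve",r.x,r.fun.round(1))
P=Lc@rz(r.x[2]).T+[*r.x[:2],0]; print("pts",P.round(4)); print("gripmid",P[:2].mean(0))
for a,b in zip(tp,sp): print("tri",tri(T,a,C,b))
tb=np.array([[226.8,256.3],[275.5,251.3]]); sb=np.array([[397,214.5],[355.2,217.4]])
for a,b in zip(tb,sb): print("bar tri",tri(T,a,C,b))
E
```

```text
valve [ 0.52359871 -0.19291689  0.10575344] [-0.2 -1.3  0.   0.2 -1.   0.  -1.5 -0.7  0.2 -1.2 -0.1 -0. ]
pts [[ 0.5826 -0.1806  0.228 ]
 [ 0.5744 -0.1031  0.228 ]
 [ 0.5031 -0.2655  0.175 ]]
gripmid [ 0.57851347 -0.14183491  0.228     ]
tri [ 0.57980863 -0.17973366  0.22195385]
tri [ 0.57534407 -0.10361427  0.22395928]
tri [ 0.50303836 -0.26673632  0.17492921]
bar tri [0.44454741 0.27542688 0.14796967]
bar tri [0.46144682 0.14715091 0.14517504]
```

```bash
cat >> h.py <<'E'
def Rdown(yaw,flip=False,tilt=0):
    # tool x = down, tool z along (cos yaw, sin yaw)
    z=np.array([np.cos(yaw),np.sin(yaw),0]); z=-z if flip else z
    x=np.array([0,0,-1.]); y=np.cross(z,x); return np.c_[x,y,z]
def rel(o,p,Rt):
    R0=R.from_euler("xyz",o["tool_rot"]).as_matrix()
    return (R0.T@(np.array(p)-o["tool_pos"])*1000).round(1), R.from_matrix(R0.T@Rt).as_rotvec(degrees=True).round(2)
E
python3 - <<'E'
from plant import sensors
from h import *
o=sensors.get_obs(); R0=R.from_euler("xyz",o["tool_rot"]).as_matrix(); print(R0.round(3))
for fl in (0,1): print(fl,[rel(o,p,Rdown(.131,fl)) for p in ([.40,-.25,.42],[.453,.211,.30])])
E
```

```text
[[ 0.     0.968  0.249]
 [-0.     0.249 -0.968]
 [-1.     0.     0.   ]]
0 [(array([-188.7,  325.1, -208.2]), array([-83.08,   0.  ,   0.  ])), (array([ -68.7,  491.3, -641.5]), array([-83.08,   0.  ,   0.  ]))]
1 [(array([-188.7,  325.1, -208.2]), array([96.92,  0.  , -0.  ])), (array([ -68.7,  491.3, -641.5]), array([96.92,  0.  , -0.  ]))]
```

Call:
apply_moves --dp '[[-0.04,0,0],[-0.08,0.01,-0.01],[-0.11,0.03,-0.02],[-0.13,0.05,-0.035],[-0.15,0.08,-0.05],[-0.17,0.11,-0.07],[-0.18,0.14,-0.09],[-0.19,0.17,-0.11],[-0.19,0.2,-0.13],[-0.19,0.23,-0.15]]' --rot '[[-5,0,0],[-10,0,0],[-15,0,0],[-20,0,0],[-25,0,0],[-30,0,0],[-35,0,0],[-40,0,0],[-45,0,0],[-50,0,0]]' --claw '[0.085,0.085,0.085,0.085,0.085,0.085,0.085,0.085,0.085,0.085]'

```text
t: 2.03
tool_pos: [0.3233, -0.3288, 0.422]
tool_rot: [-0.494, 1.569, -0.936]
contact_force: [0.6, -0.4, -0.0]
width: 0.997
```

```bash
python3 - <<'E'
from plant import sensors
from h import *
o=sensors.get_obs(); print(o["t"],o["tool_pos"],o["qpos"].round(2))
print([rel(o,p,Rdown(.131)) for p in ([.42,-.10,.40],[.453,.211,.30])])
E
```

```text
2.0333 [ 0.32330053 -0.32876412  0.42204562] [-0.98  0.12  0.32  1.78  0.    1.04]
[(array([ 21.8, 248.2, -10.6]), array([-32.85,   0.07,   0.07])), (array([ 121.4,  543.4, -114. ]), array([-32.85,   0.07,   0.07]))]
```

Call:
apply_moves --dp '[[0,0.035,0],[0,0.07,0],[0.005,0.105,0],[0.01,0.14,0],[0.015,0.175,0],[0.02,0.21,0],[0.025,0.245,-0.01],[0.03,0.28,-0.02],[0.035,0.315,-0.03],[0.04,0.35,-0.04]]' --rot '[[-4,0,0],[-8,0,0],[-12,0,0],[-16,0,0],[-20,0,0],[-24,0,0],[-28,0,0],[-32,0,0],[-32.85,0.07,0.07],[-32.85,0.07,0.07]]' --claw '[0.085,0.085,0.085,0.085,0.085,0.085,0.085,0.085,0.085,0.085]'

```text
t: 2.87
tool_pos: [0.4373, 0.0047, 0.3812]
tool_rot: [1.912, 1.569, 2.04]
contact_force: [0.1, -0.6, 0.6]
width: 0.998
```

```bash
python3 - <<'E'
from plant import sensors
from h import *
o=sensors.get_obs(); print(o["t"],o["tool_pos"],o["qpos"].round(2))
print([rel(o,p,Rdown(.131)) for p in ([.453,.211,.25],[.453,.211,.128])])
E
```

```text
2.8667 [0.43726571 0.0046952  0.38117931] [-0.18  0.06  0.15  1.67  0.    1.26]
[(array([131.4, 202.4,  42. ]), array([-0.16, -0.03, -0.08])), (array([253.4, 202.2,  42.1]), array([-0.16, -0.03, -0.08]))]
```

Call:
apply_moves --dp '[[0.01,0.035,0.008],[0.03,0.07,0.016],[0.05,0.105,0.024],[0.07,0.14,0.032],[0.09,0.17,0.04],[0.11,0.2,0.042],[0.13,0.202,0.042],[0.13,0.202,0.042]]' --rot '[[-0.16,0,0],[-0.16,0,0],[-0.16,0,0],[-0.16,0,0],[-0.16,0,0],[-0.16,0,0],[-0.16,0,0],[-0.16,0,0]]' --claw '[0.085,0.085,0.085,0.085,0.07,0.06,0.05,0.05]'

```text
t: 3.53
tool_pos: [0.4516, 0.21, 0.248]
tool_rot: [3.015, 1.564, -3.135]
contact_force: [0.1, -0.0, 0.2]
width: 0.584
```

```bash
python3 - <<'E'
from plant import sensors,eyes
from h import *
o=sensors.get_obs(); print(o["t"],o["tool_pos"],o["qpos"].round(2),o["width"])
s=eyes.snapshot("wrist"); cv2.imwrite("pics/w1.png",s["img"]); print(s["origin"],s["attitude"])
t=eyes.snapshot("scene"); cv2.imwrite("pics/s1.png",cv2.resize(t["img"][130:330,280:480],None,fx=3,fy=3))
print("proj", proj(s,np.array([[0.4445,.2754,.148],[.4615,.1472,.145],o["tool_pos"]])))
E
```

```text
3.5333 [0.45161107 0.21003069 0.24800441] [ 0.27  0.17 -0.05  1.35  0.    1.7 ] 0.5844539427413614
[0.44284658 0.28572814 0.3904554 ] [-0.29975935  0.00810861  0.13256337]
proj [[325.91952943 139.84257668]
 [325.27683895 325.60935153]
 [321.8624701  314.97299401]]
```

View pics/w1.png

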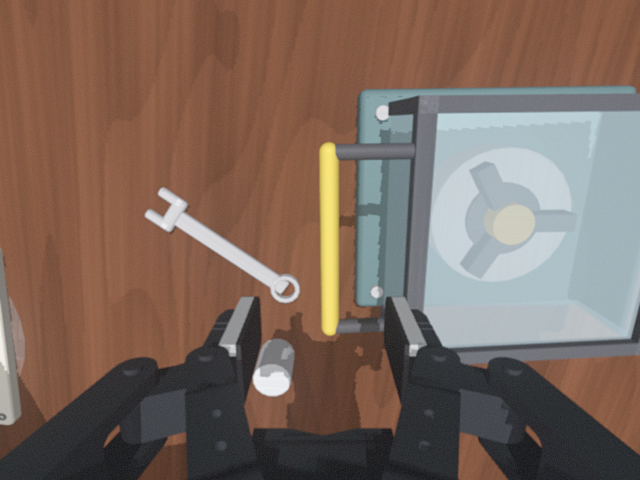

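View pics/s1.png

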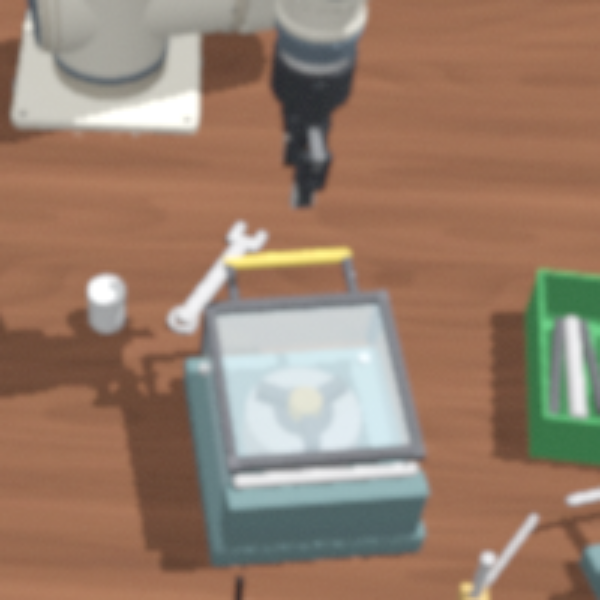

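```bash
python3 - <<'E'
import pickle
from plant import sensors,eyes
from h import *
S=pickle.load(open("S.pkl","rb")); T,C=S["top"],S["scene"]
w=eyes.snapshot("wrist")
a,b,c=(251.15,253.8),(376.1,215.95),(329.5,238.5)
print(tri(T,a,C,b),tri(T,a,w,c),tri(C,b,w,c))
for z in (.13,.147,.165):
  p,q=onz(w,(328,145),z),onz(w,(331,332),z); print(z,p,q,np.linalg.norm(p-q))
o=sensors.get_obs()
print([rel(o,p,Rdown(.12)) for p in ([.455,.209,.18],[.455,.209,.132])])
E
```

```text
[0.45300821 0.21124706 0.14657513] [0.45528872 0.21048023 0.14729211] [0.45724754 0.21172807 0.15134603]
0.13 [0.44865384 0.27012229 0.13      ] [0.46991365 0.13042544 0.13      ] 0.14130530555945425
0.147 [0.44834415 0.27103202 0.147     ] [0.46823609 0.14032335 0.147     ] 0.1322136319944657
0.165 [0.44801624 0.27199525 0.165     ] [0.46645985 0.15080349 0.165     ] 0.12258715410212484
[(array([72.6,  0.3,  1.4]), array([ 0.54,  0.  , -0.08])), (array([120.6,   0.3,   1.4]), array([ 0.54,  0.  , -0.08]))]
```

Call:
apply_moves --dp '[[0.02,0,0.003],[0.04,0,0.003],[0.06,0,0.003],[0.08,0,0.003],[0.1,0,0.003],[0.115,0,0.003],[0.12,0,0.003],[0.12,0,0.003]]' --rot '[[-0.6,0,0],[-0.6,0,0],[-0.6,0,0],[-0.6,0,0],[-0.6,0,0],[-0.6,0,0],[-0.6,0,0],[-0.6,0,0]]' --claw '[0.05,0.05,0.05,0.05,0.05,0.05,0.05,0.05]'

```text
t: 4.35
tool_pos: [0.4566, 0.2085, 0.1319]
tool_rot: [2.09, 1.569, 2.229]
contact_force: [-0.1, 0.4, 1.1]
width: 0.582
```

Call:
apply_moves --dp '[[0,0,0],[0,0,0],[0,0,0],[0,0,0],[0,0,0],[0,0,0],[0,0,0],[0,0,0]]' --rot '[[0,0,0],[0,0,0],[0,0,0],[0,0,0],[0,0,0],[0,0,0],[0,0,0],[0,0,0]]' --claw '[0.04,0.03,0.02,0.01,0.005,0.005,0.005,0.005]'

```text
t: 5.02
tool_pos: [0.4555, 0.2092, 0.1317]
tool_rot: [2.551, 1.569, 2.692]
contact_force: [-5.4, -1.0, 2.4]
width: 0.111
```

```bash
python3 - <<'E'
from plant import sensors,eyes
from h import *
o=sensors.get_obs(); print(o["t"],o["tool_pos"],o["width"],o["contact_force"])
s=eyes.snapshot("wrist"); cv2.imwrite("pics/w2.png",s["img"])
R0=R.from_euler("xyz",o["tool_rot"]).as_matrix();print(R0.round(3))
g=o["tool_pos"]-R0[:,0]*.019; print(g)
th0=np.arcsin((g[2]-.115)/.2455)-.0612; print("th0",th0)
a0=th0+.0612; u=np.array([np.cos(.14),np.sin(.14),0])
for th in np.linspace(th0,.80,11)[1:]:
    a=th+.0612; d=.2455*((np.cos(a0)-np.cos(a))*u+(np.sin(a)-np.sin(a0))*np.array([0,0,1])); print(round(th,3),(R0.T@d*1000).round(1))
E
```

```text
5.0167 [0.45548799 0.20919724 0.13171289] 0.11111078658420254 [-5.3951664  -1.03344078  2.40164092]
[[-0.002 -0.14   0.99 ]
 [ 0.001  0.99   0.14 ]
 [-1.     0.001 -0.002]]
[0.45552637 0.20917871 0.15071284]
th0 0.0847878217362403
0.156 [-17.3   0.    3.1]
0.228 [-34.3   0.    7.5]
0.299 [-50.9   0.1  13.1]
0.371 [-67.1   0.1  19.8]
0.442 [-82.8   0.1  27.7]
0.514 [-97.9   0.1  36.7]
0.585 [-1.123e+02  1.000e-01  4.670e+01]
0.657 [-1.259e+02  1.000e-01  5.780e+01]
0.728 [-1.388e+02  1.000e-01  6.980e+01]
0.8 [-1.507e+02  1.000e-01  8.270e+01]
```

View pics/w2.png

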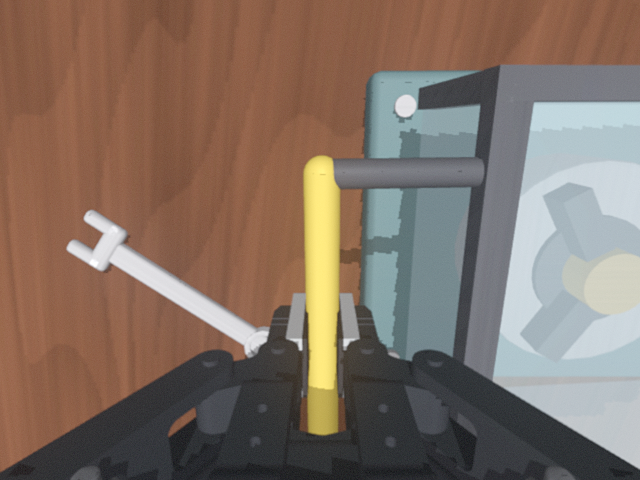

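Call:
apply_moves --dp '[[-0.009,0,0.001],[-0.017,0,0.003],[-0.026,0,0.005],[-0.034,0,0.0075],[-0.0425,0,0.01],[-0.051,0,0.013],[-0.059,0,0.016],[-0.067,0,0.02],[-0.075,0,0.0235],[-0.083,0,0.0277]]' --rot '[[0,0,0],[0,0,0],[0,0,0],[0,0,0],[0,0,0],[0,0,0],[0,0,0],[0,0,0],[0,0,0],[0,0,0]]' --claw '[0.005,0.005,0.005,0.005,0.005,0.005,0.005,0.005,0.005,0.005]'

```text
t: 5.9
tool_pos: [0.4818, 0.213, 0.2154]
tool_rot: [2.795, 1.566, 2.936]
contact_force: [-12.9, -1.2, -0.9]
width: 0.116
```

```bash
python3 - <<'E'
from plant import sensors,eyes
from h import *
o=sensors.get_obs(); print(o["t"],o["tool_pos"],o["width"],o["contact_force"])
s=eyes.snapshot("wrist"); cv2.imwrite("pics/w3.png",s["img"])
E
```

```text
5.9 [0.48175107 0.21296769 0.21538088] 0.1163174970083472 [-12.85540027  -1.16712704  -0.91338299]
```

View pics/w3.png

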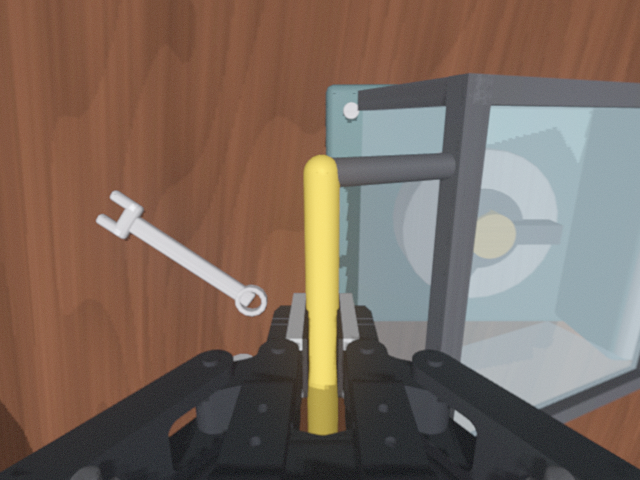

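Call:
apply_moves --dp '[[-0.0075,0,0.003],[-0.015,0,0.007],[-0.022,0,0.0115],[-0.0295,0,0.017],[-0.036,0,0.022],[-0.043,0,0.028],[-0.0495,0,0.034],[-0.056,0,0.04],[-0.0655,0,0.05],[-0.0655,0,0.05]]' --rot '[[0,0,0],[0,0,0],[0,0,0],[0,0,0],[0,0,0],[0,0,0],[0,0,0],[0,0,0],[0,0,0],[0,0,0]]' --claw '[0.005,0.005,0.005,0.005,0.005,0.005,0.005,0.005,0.005,0.005]'

```text
t: 6.78
tool_pos: [0.5331, 0.2205, 0.2835]
tool_rot: [1.411, 1.568, 1.552]
contact_force: [-15.2, -0.3, 16.5]
width: 0.114
```

Call:
apply_moves --dp '[[0,0,0],[0,0,0],[0,0,0]]' --rot '[[0,0,0],[0,0,0],[0,0,0]]' --claw '[0.005,0.005,0.005]'

```text
t: 7.03
tool_pos: [0.5328, 0.2204, 0.2832]
tool_rot: [0.975, 1.568, 1.116]
contact_force: [-12.3, 0.4, 12.9]
width: 0.113
```

```bash
python3 - <<'E'
from plant import sensors,eyes
from h import *
o=sensors.get_obs(); print(o["t"],o["tool_pos"],o["width"],o["contact_force"])
R0=R.from_euler("xyz",o["tool_rot"]).as_matrix()
g=o["tool_pos"]-R0[:,0]*.019; print(g,"th",np.arcsin((g[2]-.115)/.2455)-.0612)
s=eyes.snapshot("wrist"); cv2.imwrite("pics/w4.png",s["img"])
E
```

```text
7.0333 [0.53275053 0.22039257 0.28323638] 0.11284761260872546 [-12.31470574   0.42625163  12.92564951]
[0.53272323 0.22033679 0.30223628] th 0.8062362256068155
```

View pics/w4.png

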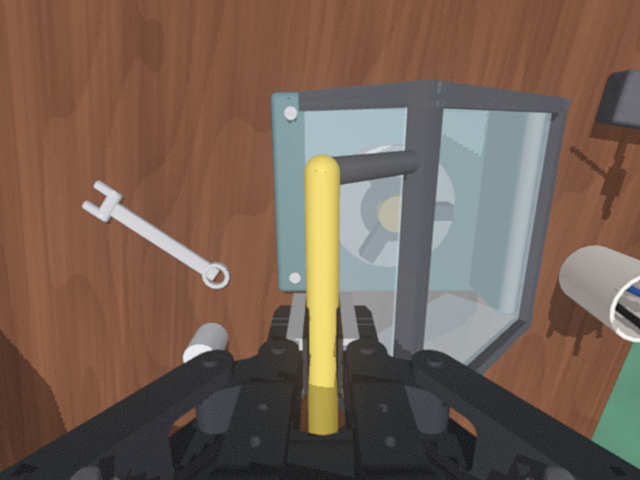

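Call:
apply_moves --dp '[[0,0,0],[0,0,0],[0,0,0],[0,0,0],[0,0,0]]' --rot '[[0,0,0],[0,0,0],[0,0,0],[0,0,0],[0,0,0]]' --claw '[0.02,0.03,0.04,0.045,0.045]'

```text
t: 7.5
tool_pos: [0.5337, 0.2199, 0.2801]
tool_rot: [1.736, 1.569, 1.876]
contact_force: [0.1, -0.7, -0.3]
width: 0.527
```

Call:
apply_moves --dp '[[0,0,0],[-0.01,0,0],[-0.03,0,0],[-0.05,0,0],[-0.08,0,0],[-0.1,0,0],[-0.1,0,0]]' --rot '[[0,0,0],[0,0,0],[0,0,0],[0,0,0],[0,0,0],[0,0,0],[0,0,0]]' --claw '[0.045,0.045,0.045,0.045,0.045,0.045,0.045]'

```text
t: 8.08
tool_pos: [0.5339, 0.2199, 0.3849]
tool_rot: [0.363, 1.565, 0.503]
contact_force: [0.8, 0.8, 1.3]
width: 0.528
```

```bash
python3 - <<'E'
from plant import sensors,eyes
from h import *
o=sensors.get_obs(); print(o["t"],o["tool_pos"],o["width"],o["contact_force"],o["qpos"].round(2))
w=eyes.snapshot("wrist"); t=eyes.snapshot("scene")
cv2.imwrite("pics/w5.png",np.hstack([cv2.resize(w["img"],(400,300)),cv2.resize(t["img"],(400,300))]))
cv2.imwrite("pics/s5.png",cv2.resize(t["img"][130:330,280:480],None,fx=3,fy=3))
E
```

```text
8.0833 [0.53388165 0.21994349 0.38488744] 0.5279783574570109 [0.78173432 0.79390938 1.26829167] [0.24 0.32 0.49 1.74 0.   1.68]
```

View pics/w5.png

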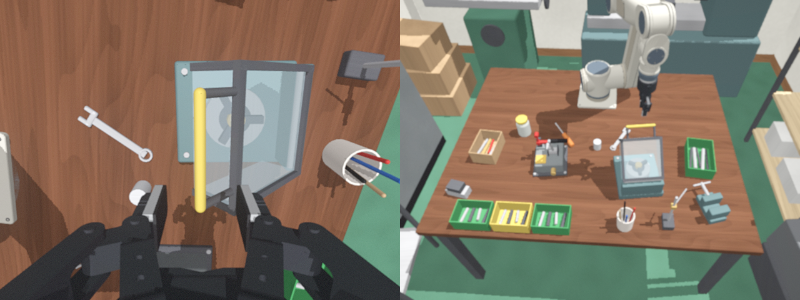

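View pics/s5.png

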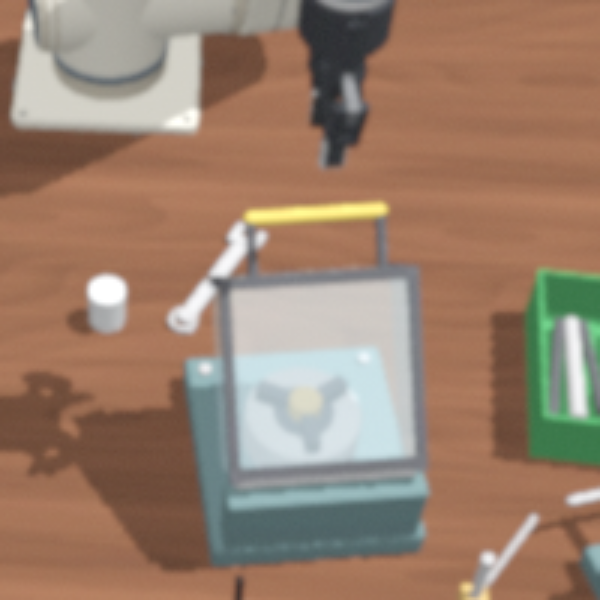

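```bash
python3 - <<'E'
from plant import sensors,eyes
from h import *
o=sensors.get_obs()
w=eyes.snapshot("wrist"); t=eyes.snapshot("scene")
P=tri(t,(385.3,200.8),w,(320.8,240)); print(P,np.arcsin((P[2]-.115)/.2455)-.0612)
for p in ((385.3,200.8),): print(proj(t,P),proj(w,P))
print([rel(o,p,Rdown(.106)) for p in ([.494,-.226,.36],[.494,-.226,.15])])
E
```

```text
[0.53133022 0.22400526 0.29525731] 0.7633548879426678
[[385.92679165 201.15294329]] [[319.20061595 242.72059267]]
[(array([  20.1, -436. , -101.7]), array([ 1.96,  0.06, -0.1 ])), (array([ 230.1, -436.4, -101.9]), array([ 1.96,  0.06, -0.1 ]))]
```

Call:
apply_moves --dp '[[0,-0.03,-0.01],[0,-0.07,-0.02],[0,-0.11,-0.03],[0,-0.15,-0.04],[0,-0.19,-0.05],[0,-0.23,-0.06],[0,-0.27,-0.07],[0.005,-0.31,-0.08],[0.01,-0.35,-0.09],[0.02,-0.39,-0.1]]' --rot '[[2,0,0],[2,0,0],[2,0,0],[2,0,0],[2,0,0],[2,0,0],[2,0,0],[2,0,0],[2,0,0],[2,0,0]]' --claw '[0.045,0.045,0.03,0.02,0.01,0,0,0,0,0]'

```text
t: 9.12
tool_pos: [0.4881, -0.1814, 0.3593]
tool_rot: [2.131, 1.569, 2.236]
contact_force: [0.9, 1.4, 0.8]
width: 0.003
```

```bash
python3 - <<'E'
from plant import sensors,eyes
from h import *
o=sensors.get_obs(); print(o["t"],o["tool_pos"],o["width"])
w=eyes.snapshot("wrist"); cv2.imwrite("pics/w6.png",w["img"])
print([rel(o,p,Rdown(.106)) for p in ([.494,-.226,.30],[.494,-.226,.15])])
print("knob,grip",proj(w,[[.503,-.2655,.175],[.5785,-.1418,.228]]))
E
```

```text
9.1167 [ 0.48807898 -0.1814468   0.35926585] 0.003008760314829369
[(array([ 59.2, -45. ,   1.3]), array([-0.04, -0.06, -0.09])), (array([209.2, -45.3,   1.4]), array([-0.04, -0.06, -0.09]))]
knob,grip [[329.04053145 302.29338164]
 [453.88425164 189.63654554]]
```

View pics/w6.png

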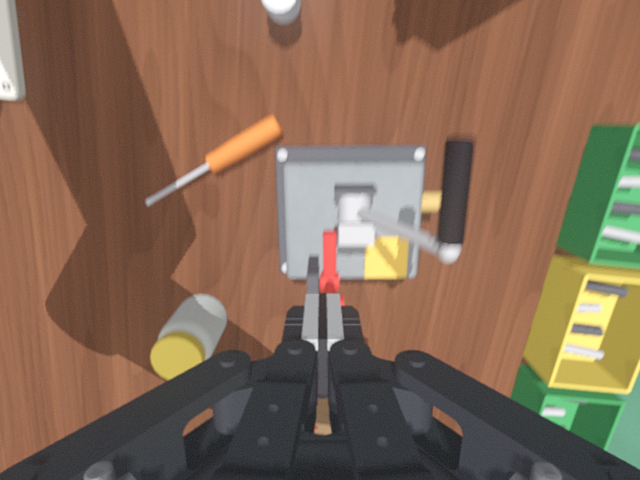

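Call:
apply_moves --dp '[[0.02,-0.03,0.001],[0.05,-0.045,0.001],[0.08,-0.045,0.001],[0.11,-0.045,0.001],[0.14,-0.045,0.001],[0.16,-0.045,0.001],[0.16,-0.045,0.001]]' --rot '[[0,0,0],[0,0,0],[0,0,0],[0,0,0],[0,0,0],[0,0,0],[0,0,0]]' --claw '[0,0,0,0,0,0,0]'

```text
t: 9.75
tool_pos: [0.4923, -0.2226, 0.1947]
tool_rot: [2.397, 1.561, 2.502]
contact_force: [-0.5, -0.6, -0.8]
width: -0.002
```

```bash
python3 - <<'E'
from plant import sensors,eyes
from h import *
o=sensors.get_obs(); print(o["t"],o["tool_pos"],o["width"],o["contact_force"])
w=eyes.snapshot("wrist"); t=eyes.snapshot("scene")
cv2.imwrite("pics/w7.png",w["img"])
cv2.imwrite("pics/s7.png",cv2.resize(t["img"][160:310,160:310],None,fx=4,fy=4,interpolation=cv2.INTER_CUBIC))
print([rel(o,p,Rdown(.106)) for p in ([.494,-.226,.155],)])
E
```

```text
9.75 [ 0.4922527  -0.22258476  0.1946617 ] -0.002144874612794665 [-0.49290899 -0.57833174 -0.84417727]
[(array([39.6, -3.9,  1.7]), array([-0.05, -0.43, -0.4 ]))]
```

View pics/w7.png

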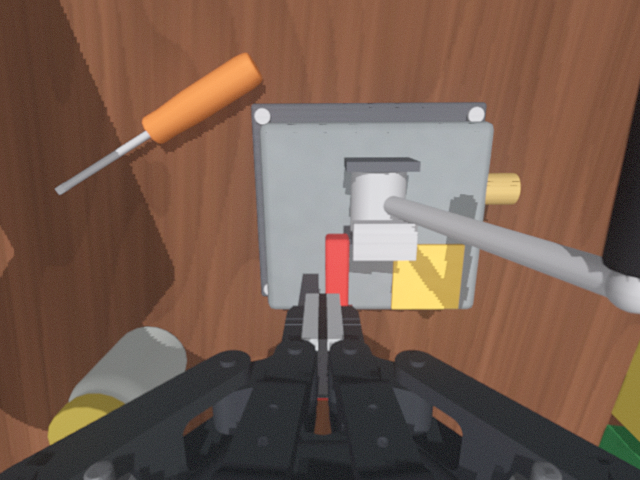

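View pics/s7.png

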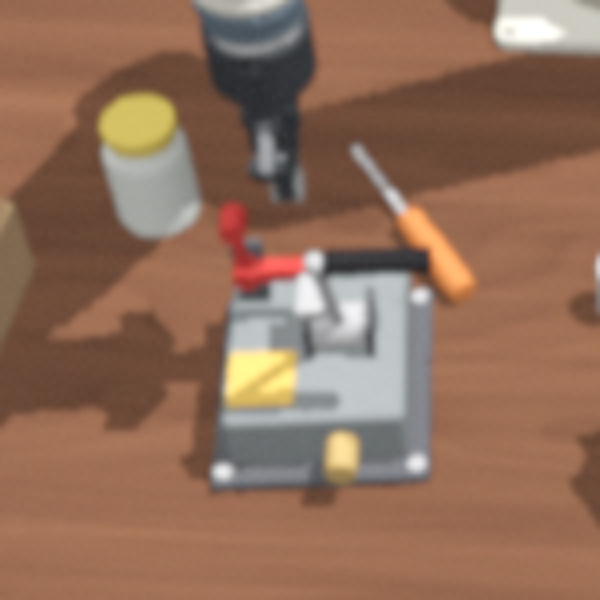

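Call:
apply_moves --dp '[[0.02,-0.003,0.002],[0.038,-0.003,0.002],[0.038,-0.01,0.002],[0.038,-0.018,0.002],[0.038,-0.026,0.002],[0.038,-0.034,0.002],[0.04,-0.042,0.002],[0.043,-0.05,0.002],[0.047,-0.058,0.002],[0.05,-0.064,0.002]]' --rot '[[0,0,0],[0,0,0],[0,0,0],[0,0,0],[0,0,0],[0,0,0],[0,0,0],[0,0,0],[0,0,0],[0,0,0]]' --claw '[0,0,0,0,0,0,0,0,0,0]'

```text
t: 10.68
tool_pos: [0.5031, -0.2883, 0.1489]
tool_rot: [2.093, 1.569, 2.198]
contact_force: [0.2, 2.0, 0.6]
width: 0.0
```

```bash
python3 - <<'E'
from plant import sensors,eyes
from h import *
o=sensors.get_obs(); print(o["t"],o["tool_pos"],o["width"],o["contact_force"])
w=eyes.snapshot("wrist"); t=eyes.snapshot("scene")
a=cv2.resize(w["img"],(400,300)); b=cv2.resize(t["img"][160:310,160:310],(400,400),interpolation=cv2.INTER_CUBIC)
cv2.imwrite("pics/w8.png",np.hstack([cv2.copyMakeBorder(a,0,100,0,0,0),b]))
E
```

```text
10.6833 [ 0.50313233 -0.2882555   0.14891493] 0.00035673493136204265 [0.20859828 2.03412336 0.64204058]
```

View pics/w8.png

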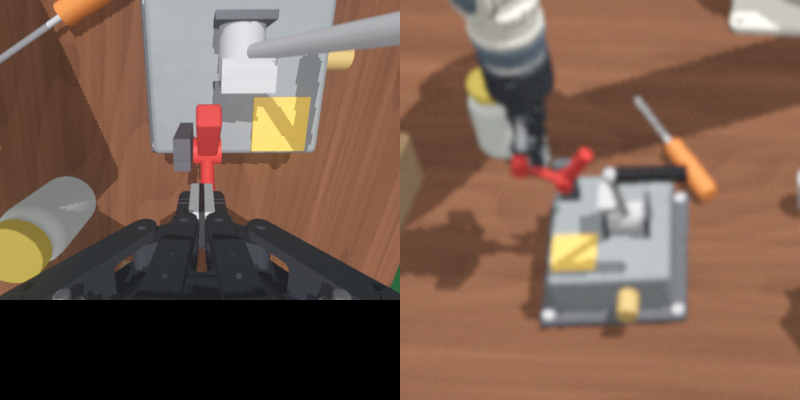

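Call:
apply_moves --dp '[[0.002,-0.005,0],[0.006,-0.009,0],[0.008,-0.011,0],[0.008,-0.011,0],[0.008,-0.011,0]]' --rot '[[0,0,0],[0,0,0],[0,0,0],[0,0,0],[0,0,0]]' --claw '[0,0,0,0,0]'

```text
t: 11.2
tool_pos: [0.5042, -0.2981, 0.1413]
tool_rot: [2.212, 1.569, 2.318]
contact_force: [-0.8, 1.0, 0.6]
width: 0.002
```

Call:
apply_moves --dp '[[0,0.006,0],[-0.02,0.01,0],[-0.06,0.01,0],[-0.1,0.015,0],[-0.14,0.03,0],[-0.16,0.05,0],[-0.17,0.07,0],[-0.17,0.07,0]]' --rot '[[0,0,0],[0,0,0],[0,0,0],[0,0,0],[0,0,0],[0,0,0],[0,0,0],[0,0,0]]' --claw '[0,0,0,0,0,0,0.02,0.04]'

```text
t: 11.87
tool_pos: [0.4974, -0.2265, 0.3158]
tool_rot: [-0.513, 1.566, -0.406]
contact_force: [-0.3, 0.0, 0.2]
width: 0.272
```

```bash
python3 - <<'E'
from plant import sensors,eyes,spotter
from h import *
o=sensors.get_obs(); print(o["t"],o["tool_pos"],o["width"],o["contact_force"])
w=eyes.snapshot("wrist"); t=eyes.snapshot("scene")
a=cv2.resize(w["img"],(400,300)); b=cv2.resize(t["img"][160:310,160:310],(400,400),interpolation=cv2.INTER_CUBIC)
cv2.imwrite("pics/w9.png",np.hstack([cv2.copyMakeBorder(a,0,100,0,0,0),b]))
cv2.imwrite("pics/w9f.png",w["img"])
gm=[.5785,-.1418,.228]
print("ends",proj(w,[[.5826,-.1806,.228],[.5744,-.1031,.228]]))
print([rel(o,p,Rdown(.106)) for p in ([.5785,-.1418,.30],[.5785,-.1418,.209])])
E
```

```text
11.8667 [ 0.49741236 -0.22652125  0.31579608] 0.2723913337829132 [-0.28374374  0.03422021  0.16247155]
ends [[470.14104036 190.15162015]
 [487.04235559  47.24577171]]
[(array([16. , 75.6, 89.6]), array([0.07, 0.25, 0.14])), (array([107. ,  75.8,  89.2]), array([0.07, 0.25, 0.14]))]
```

View pics/w9.png

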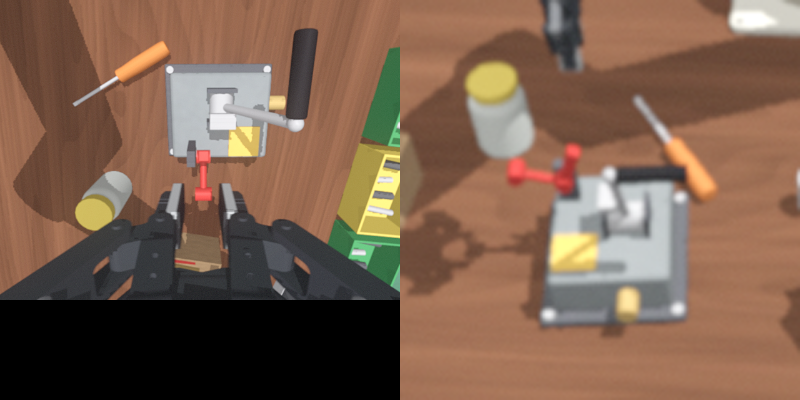

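View pics/w9f.png

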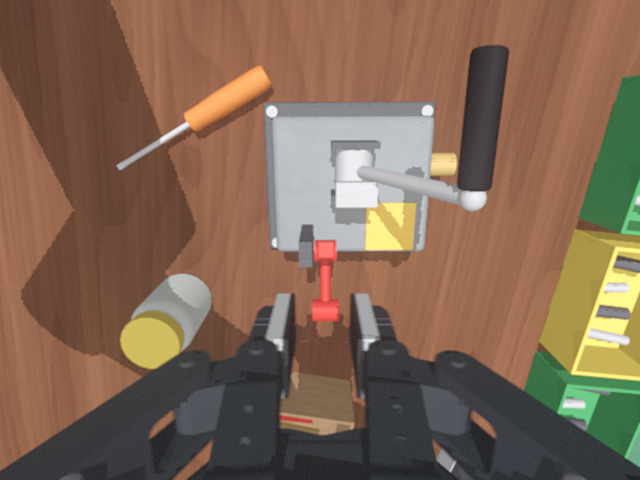

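Call:
apply_moves --dp '[[0,0.02,0.025],[0,0.04,0.05],[0,0.06,0.075],[0.01,0.075,0.091],[0.025,0.076,0.091],[0.045,0.076,0.091],[0.065,0.076,0.091],[0.085,0.076,0.091],[0.105,0.076,0.091],[0.109,0.076,0.091]]' --rot '[[0,0,0],[0,0,0],[0,0,0],[0,0,0],[0,0,0],[0,0,0],[0,0,0],[0,0,0],[0,0,0],[0,0,0]]' --claw '[0.06,0.06,0.06,0.06,0.06,0.06,0.06,0.06,0.06,0.06]'

```text
t: 12.8
tool_pos: [0.5781, -0.1437, 0.1982]
tool_rot: [2.585, 1.563, 2.689]
contact_force: [-0.4, 0.7, 0.2]
width: 0.708
```

Call:
apply_moves --dp '[[0,0,0],[0,0,0],[0,0,0],[0,0,0],[0,0,0],[0,0,0],[0,0,0],[0,0,0]]' --rot '[[0,0,0],[0,0,0],[0,0,0],[0,0,0],[0,0,0],[0,0,0],[0,0,0],[0,0,0]]' --claw '[0.06,0.05,0.04,0.03,0.02,0.01,0.005,0.005]'

```text
t: 13.47
tool_pos: [0.5803, -0.1438, 0.2036]
tool_rot: [0.28, 1.569, 0.386]
contact_force: [3.9, 0.6, 7.0]
width: 0.214
```

```bash
python3 - <<'E'
from plant import sensors,eyes,spotter
from h import *
o=sensors.get_obs(); print(o["t"],o["tool_pos"],o["width"],o["contact_force"])
w=eyes.snapshot("wrist"); cv2.imwrite("pics/w10.png",w["img"])
R0=R.from_euler("xyz",o["tool_rot"]).as_matrix()
a0=np.arctan2(.06,.143); u=np.array([np.cos(.1),np.sin(.1),0])
for th in np.linspace(0,.75,11)[1:]:
    d=.155*((np.sin(a0-th)-np.sin(a0))*u+(np.cos(a0-th)-np.cos(a0))*np.array([0,0,1])); print(round(th,3),(R0.T@d*1000).round(1))
E
```

```text
13.4667 [ 0.58032709 -0.14376025  0.20360396] 0.21430770067951885 [3.87374879 0.59219151 6.96262666]
0.075 [ -4.1   0.1 -10.9]
0.15 [ -7.4   0.1 -22. ]
0.225 [ -9.8   0.2 -33.4]
0.3 [-11.4   0.3 -44.9]
0.375 [-12.1   0.3 -56.5]
0.45 [-12.    0.4 -68.1]
0.525 [-10.9   0.4 -79.7]
0.6 [ -9.    0.5 -91.2]
0.675 [  -6.3    0.6 -102.5]
0.75 [  -2.7    0.6 -113.5]
```

View pics/w10.png

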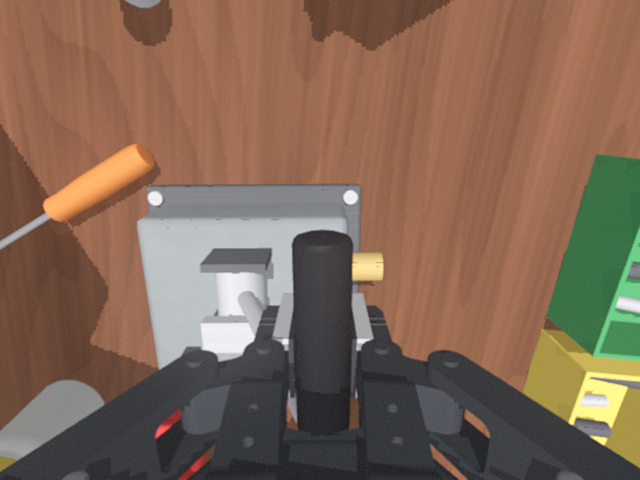

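Call:
apply_moves --dp '[[-0.003,0,-0.0075],[-0.0055,0,-0.015],[-0.0075,0,-0.023],[-0.009,0,-0.03],[-0.0105,0,-0.038],[-0.0114,0,-0.045],[-0.012,0,-0.053],[-0.012,0,-0.06],[-0.012,0,-0.068],[-0.0115,0,-0.075]]' --rot '[[0,0,0],[0,0,0],[0,0,0],[0,0,0],[0,0,0],[0,0,0],[0,0,0],[0,0,0],[0,0,0],[0,0,0]]' --claw '[0.005,0.005,0.005,0.005,0.005,0.005,0.005,0.005,0.005,0.005]'

```text
t: 14.35
tool_pos: [0.5076, -0.1519, 0.217]
tool_rot: [-0.156, 1.563, -0.05]
contact_force: [8.0, -1.7, -7.4]
width: 0.214
```

```bash
python3 - <<'E'
from plant import sensors,eyes,spotter
from h import *
o=sensors.get_obs(); print(o["t"],o["tool_pos"],o["width"],o["contact_force"])
w=eyes.snapshot("wrist"); cv2.imwrite("pics/w11.png",w["img"])
E
```

```text
14.35 [ 0.50763331 -0.15187194  0.21698723] 0.21384630853061432 [ 8.01675124 -1.69754902 -7.35276683]
```

View pics/w11.png

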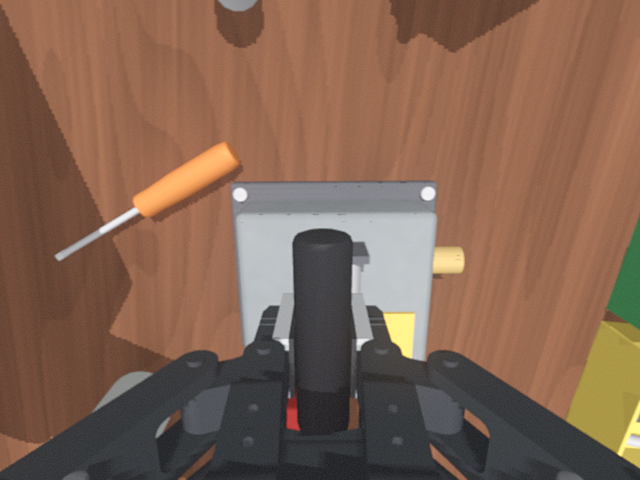

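Call:
apply_moves --dp '[[0.001,0,-0.008],[0.002,0,-0.015],[0.0035,0,-0.022],[0.0055,0,-0.029],[0.008,0,-0.036],[0.009,0,-0.04],[0.009,0,-0.043],[0.009,0,-0.043],[0.009,0,-0.043]]' --rot '[[0,0,0],[0,0,0],[0,0,0],[0,0,0],[0,0,0],[0,0,0],[0,0,0],[0,0,0],[0,0,0]]' --claw '[0.005,0.005,0.005,0.005,0.005,0.005,0.005,0.005,0.005]'

```text
t: 15.15
tool_pos: [0.4668, -0.1565, 0.2076]
tool_rot: [-0.084, 1.56, 0.022]
contact_force: [20.7, 3.0, 7.0]
width: 0.211
```

```bash
python3 - <<'E'
from plant import sensors,eyes,spotter
from h import *
o=sensors.get_obs(); print(o["t"],o["tool_pos"],o["width"],o["contact_force"])
R0=R.from_euler("xyz",o["tool_rot"]).as_matrix(); g=o["tool_pos"]-R0[:,0]*.019
v=g-np.array([.5236,-.193,.085]); xp=v@[np.cos(.106),np.sin(.106),0]; print("xp,z",xp,v[2],"theta",np.arctan2(.06,.143)-np.arctan2(xp,v[2]))
w=eyes.snapshot("wrist"); t=eyes.snapshot("scene"); tp=eyes.snapshot("top")
cv2.imwrite("pics/w12.png",np.hstack([cv2.resize(t["img"][160:310,160:310],(400,400),interpolation=cv2.INTER_CUBIC),cv2.resize(t["img"][160:310,310:460],(400,400),interpolation=cv2.INTER_CUBIC)]))
cv2.imwrite("pics/w12w.png",w["img"]);cv2.imwrite("pics/t12.png",tp["img"])
E
```

```text
15.15 [ 0.46684962 -0.15645912  0.20764691] 0.21073692834541166 [20.70005415  2.97200324  6.98796481]
xp,z -0.05277192707455952 0.14164578406325418 theta 0.753903368499325
```

View pics/w12.png

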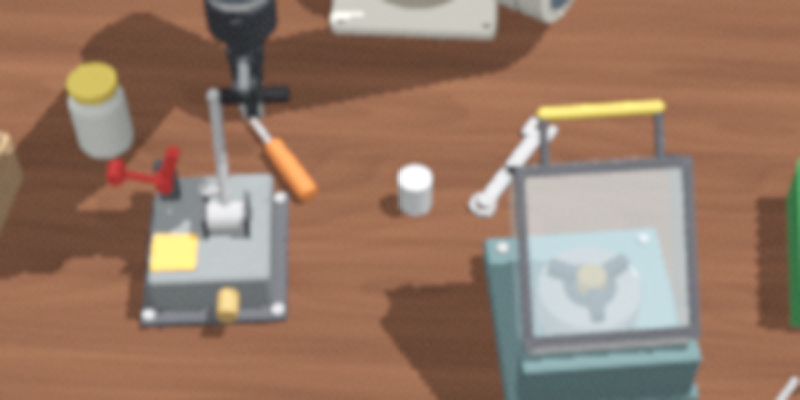

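View pics/w12w.png

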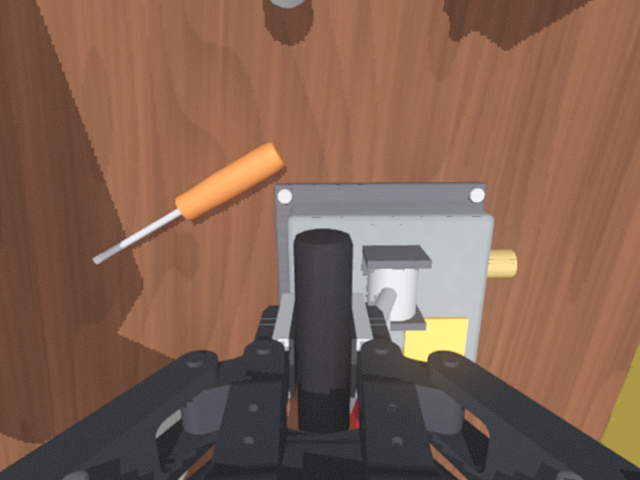

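View pics/t12.png

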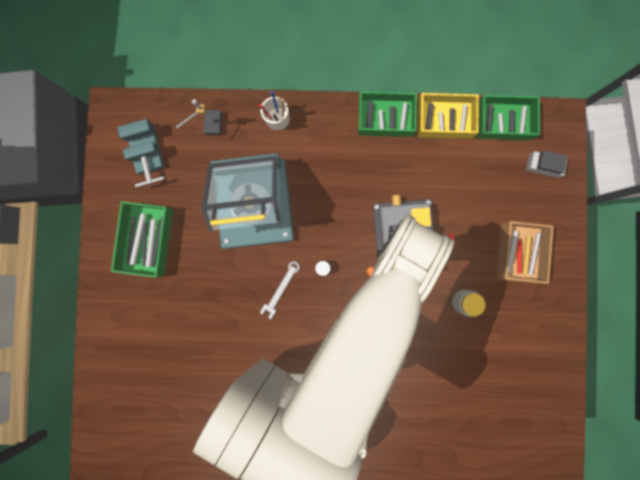

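Call:
apply_moves --dp '[[0,0,0],[0,0,0],[0,0,0],[0,0,0],[0,0,0],[0,0,0]]' --rot '[[0,0,0],[0,0,0],[0,0,0],[0,0,0],[0,0,0],[0,0,0]]' --claw '[0.005,0.005,0.005,0.005,0.005,0.005]'

```text
t: 15.8
tool_pos: [0.4669, -0.1564, 0.2077]
tool_rot: [-0.099, 1.56, 0.008]
contact_force: [19.3, 2.6, 8.5]
width: 0.215
```

```bash
python3 - <<'E'
from plant import sensors,ctrl
o=sensors.get_obs(); print(o["t"],o["tool_pos"],o["width"],o["contact_force"])
print(ctrl.finish_job())
o=sensors.get_obs(); print(o["t"],o["tool_pos"],o["width"],o["contact_force"])
E
```

```text
15.8 [ 0.46687365 -0.15644895  0.20766985] 0.21456959804252052 [19.33049996  2.61011451  8.47153061]
the job is handed in; nothing more can be done
None
the job is handed in; nothing more can be done
```

The job is handed in at 15.8 s, with the gripper still holding the lever at its stop. No verdict was reported.

1. **Guard:** I raised it by the yellow bar and let go. Measured from the pictures afterwards it stands at about 0.76 rad; the arm's own position just before release gave about 0.81. Both are inside the 0.645–0.925 window.
2. **Catch:** I pushed it over to about 1.2 rad, judged by eye and by how far the fingers went, while the lever was still at rest.
3. **Lever:** I gripped it across its thickness and pulled it to the stop. The tool position gives about 0.75 rad. The wrist force is about 19 N towards the stop, and the fingers stand 18 mm apart on the 20 mm grip.

In the last pictures the guard was still half open and the catch still over. The bystanders that showed looked unmoved, but I compared them only by eye. The arm partly hid the screwdriver from above, though it was clear in the other two views. The small mismatches I saw, 1–4 mm between camera views and 2–3 mm in the finger opening, did not affect the result.

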